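# Clamp a repair strip with the click wrench

## Robot

A 7-joint arm with a two-finger parallel gripper is mounted at the origin on a cart in front of the work surface, level with it; the furniture and walls round the work are solid. World frame = base frame: x ahead of the robot, y to its left, z up, the work surface at z = 0. Lengths are in m, angles in rad, forces in N, time in s.
With the tool pointing down it reaches from about 0.4 to 0.85 m from the base axis. Payload 10.4 kg.
Tool frame: the origin (TCP) lies between the finger pads; the fingertips stand 17 mm ahead of it and the grasp point (between the pads) lies 2 mm behind it; z points along the fingers, y is the direction in which the jaws open and shut (so a half turn about z gives the same grasp; the last joint's range is limited). The gripper opens to 85 mm and grips with 20 to 120 N. Pads are 22 mm wide; open, the fingers measure 114 mm over their backs; the gripper's body (76 mm by 85 mm) begins 54 mm behind the grasp point. The pads swing forward as they close: fully open they stand 13 mm farther back than shut.
Start: joints at [1.257, 0.332, -0.065, 1.46, 0.022, 1.35, -0.088], TCP at [0.179, -0.599, 0.248] pointing down, gripper open.
Joint ranges: [-2.6, 2.6], [-0.5, 2.12], [-1.47, 1.34], [0.16, 2.42], [-1.27, 4.41], [0.06, 2.06], [-2.6, 2.6]. Speed limits (rad/s): [2.22, 2.22, 2.79, 2.79, 3.14, 3.14, 3.14].

## Interface

Orientations are given as a unit quaternion [x, y, z, w].
In Python, from workcell import manip gives the robot as it stands.
- The arm moves only by the tool jog_arm, never from a script. Its argument "steps" is one flat list of numbers, 5 for each row, row after row: the finger opening in m, from 0 to 0.0854, then the shift along the tool's x, y, z in m, then the turn about the tool's z in rad. In form: [gripper, x, y, z, twist, gripper, x, y, z, twist, ...]. A call has exactly 10 rows; each row is the pose to reach, as a shift and turn from the pose commanded when the call began, along the tool's axes at that moment; what a row does not reach only later rows make up. A row lasts 1/10 s, in which the tool goes at most 50 mm and 8.59 degrees, less where a joint would pass 70% of its speed; a pose out of reach is approached as far as the arm can. A call with a gripper value outside its range is refused whole. The fingers move at their own pace and stop on an object; "grip_force" is the grip in N (left out, the last holds). Time passes only in rows, so rows that repeat a pose let the fingers close, or fill a call up. It gives the time, the measured TCP pose, the force and the opening at its end, in the units of the state.
- manip.get_obs(): the state, without advancing time (a new reading comes with each control period).
- manip.camera(name): name is "scene" or "side" or "wrist"; returns (picture, depth): 480x640x3 uint8, red, green, blue; 480x640 float32, m along the optical axis (not along the pixel's ray), 0 where there is no reading.
- manip.calibration(name): a dict with "mtx" (3x3 intrinsics, pixels), "world_to_cam" (4x4, takes a point from world to camera coordinates). Camera axes: x right, y down, z forward; pixel columns grow to the right and rows downward; lengths in m; the calibration is good to about 2 mm. A picture is of the moment at which its call begins: read the wrist's pose just before it. calibration takes no time and is no camera call; for the wrist camera it gives the pose at the moment of the call.
- manip.hand_in(): hands the job in, once; it reports no verdict.
The state is a dict: "clock": time; "joint_pos": joint angles; "joint_velocities": joint speeds; "tau": joint torques, N m; "position": TCP position; "ee_rot": TCP orientation; "ft_force": force on the tool from outside, world axes, zero at the start; "torque": the same for the moment, N m; "grip_width": opening from 0.0 (shut) to 1.0 (fully open).
Only numpy, scipy, OpenCV 4.12 (cv2) and the standard library are available. Lean on these libraries where they do the work, as an engineer would, in place of code of your own. Each camera call takes 0.05 s, during which the arm holds its last target.

## Task

Slide the mahogany strip fully home against the stop in the hold-down jig, without ramming it. Then turn the click wrench that sits on the jig's clamp nut clockwise (seen from above) until its hinge breaks over, stop there without pushing the handle on to the end of its break, and let it go, leaving the strip clamped and home and the other things on the bench undisturbed.

Things in the scene. Friction and masses are not known exactly. Their poses are not given: they have to be found in the camera images.
- jig: Hold-down jig screwed to the bench: two aluminium rails, dark steel bridge, 80 x 97 mm, 42 mm high. Origin on the bench on the clamp screw's vertical axis; x along the channel towards its stop, z up. The channel (19 mm wide, its floor the bench itself) is open at x = -40 mm and ends at a dark steel stop block with its face at x = +30 mm.
- jig_stop (a point): Centre of the stop's face, where the strip's front end must come to rest; 30 mm along the jig's x from the jig's axis, 4.5 mm above the bench; axes as the jig.
- strip_mid (a point): Centre of the mahogany strip, 161 x 15 x 9 mm, about 60 g, flat on the bench, its front in the jig's channel, 22 to 38 mm short of the stop; x along it towards the stop, z up. Its rear part, towards the robot, sticks out of the jig and can be gripped across the 15 mm. The channel leaves 2 mm on either side.
- strip_end (a point): Centre of the strip's front end face (the end in the jig), 80.3 mm from strip_mid along the strip's x.
- pad_face (a point): Centre of the underside of the brass clamp pad, 16 mm across, under the bridge on the jig's axis. It hangs 1 to 3 mm above the strip at first and comes down 6 mm per radian as the nut is turned clockwise; it meets the strip (9 mm above the bench) just as the nut comes up tight.
- wrench_head (a point): Centre of the click wrench's round steel head, 38 mm across, 72 mm above the bench on the screw axis; x out along the wrench to its handle, z up. It stays on the nut (cannot be lifted off). Clockwise from above tightens: first a light drag (3 to 5 N at grip_mid) for an unknown 0.2 to 0.5 rad, then it comes up tight within a few hundredths of a radian. The nut stays where left.
- break_pin (a point): Vertical pin of the wrench's break-over hinge, 45 mm out from the screw axis, 72 mm above the bench; axes as wrench_head. A spring detent holds handle and head in line until about 10 N is pushed square to the handle at grip_mid; then the handle swings on clockwise relative to the head at 10 to 12 N, up to a hard stop at 0.30 rad. A proper click is a break of 0.06 to 0.26 rad.
- grip_mid (a point): Middle of the wrench's black round hand grip, 26 mm across, 120 mm long, level, 72 mm above the bench, 160 mm from the screw axis and 115 mm from break_pin; x along the handle to its outer end, z up. At rest in line with wrench_head; springs back in line when let go. Pushed on against the end of its break, it would overtighten the nut.
- square: Bystander: try square with rosewood stock and steel blade, 168 x 100 x 12 mm, lying flat at the right of the work; origin under its middle.
- foot: Bystander: turned mahogany furniture foot, 40 mm across, 52 mm high, standing at the left near the robot; origin under its middle.
- tin: Bystander: flat brown hinged tin, 94 x 72 x 24 mm, at the left of the jig; origin under its middle.
- plate_knob: Bystander: brass knob on its back plate, 32 x 44 x 22 mm, at the right near the robot; origin under its middle.
There are look-alikes about, which are no part of the job. Leave any white look-alike of the part that bears strip_mid alone.

How it is judged:
On the way, in this order (a step that is already met when the one before it is completed fails the run):
1. the strip is home against the stop (horizontal distance between strip_end and jig_stop below 0.004 m and angle between the x axis of strip_mid and the x axis of jig, either way round below 0.04 rad), for 0.2 s.
2. with the strip home and the pad down on it, the wrench has broken over (0.06 rad or more) and is held there (all of step 1 and angle between the x axis of wrench_head and the x axis of grip_mid, either way round above 0.06 rad and z of pad_face in the frame of jig below 0.0097 m), for 0.2 s.
At the end, for the whole second after the job is handed in: The strip's front end is within 4 mm of the centre of the stop's face and the strip in line with the channel within 0.04 rad, at rest; the pad is down on the strip (pad face less than 9.7 mm above the bench); the wrench handle is let go and back in line with its head within 0.03 rad (all of step 1 and z of pad_face in the frame of jig below 0.0097 m and angle between the x axis of wrench_head and the x axis of grip_mid, either way round below 0.03 rad and linear speed of trim_strip below 0.01 m/s); the robot touches nothing.
It fails at once if the handle was pushed on to the end of its break (more than 0.26 rad): nut overtightened (angle between the x axis of wrench_head and the x axis of grip_mid, either way round above 0.26 rad).
It fails at once if the strip was rammed against the jig (more than 40 N) (contact force between trim_strip and jig above 40 N).
It fails at once if a bystander was moved by more than 20 mm (distance of any of square, foot, tin, plate_knob from where it was at the start of the episode above 0.02 m).
It also fails if it takes over 58 s, if anything falls off the work surface, if the arm or the gripper's body presses on something with over 40 N, if the wrist force passes 120 N, or if a joint passes its speed limit or range.

## Working session

There is one attempt and no reset: what is moved stays moved. The work goes in short steps, Python scripts to look and compute and a tool call to move; the robot and the scene stay as the last step left them, time stands still between calls to the robot, and variables do not carry over. Pictures are saved under pics/ and viewed, and the job is handed in when it is done.

Besides the shell and the picture viewer there is one more tool, called after ">>>" by a JSON object that holds its "fn" and its "kwargs". jog_arm: Moves the arm, as the interface text tells. Its arguments: {"type":"object","properties":{"steps":{"type":"array"},"grip_force":{"type":"number"}},"required":["steps"]}

```bash
mkdir -p pics; ls
cat > h.py <<'E'
import numpy as np, cv2
from workcell import manip
def snap(n,f):
    c=manip.calibration(n); p,d=manip.camera(n)
    cv2.imwrite('pics/%s.png'%f,p[:,:,::-1]); np.savez('pics/%s.npz'%f,p=p,d=d,K=c['mtx'],T=c['world_to_cam']); return p,d,c
def load(f):
    z=np.load('pics/%s.npz'%f); return z['p'],z['d'],{'mtx':z['K'],'world_to_cam':z['T']}
def ray(c,uv,z):
    K=np.array(c['mtx']);T=np.array(c['world_to_cam']);R=T[:3,:3];o=-R.T@T[:3,3]
    uv=np.atleast_2d(np.array(uv,float)); r=np.c_[uv,np.ones(len(uv))]@np.linalg.inv(K).T@R
    return o+r*((z-o[2])/r[:,2])[:,None]
def cloud(c,d):
    K=np.array(c['mtx']);T=np.array(c['world_to_cam']);v,u=np.mgrid[:480,:640]
    P=np.stack([(u-K[0,2])/K[0,0]*d,(v-K[1,2])/K[1,1]*d,d],-1)
    return (P-T[:3,3])@T[:3,:3]
def proj(c,X):
    T=np.array(c['world_to_cam']);q=(np.atleast_2d(X)@T[:3,:3].T+T[:3,3])@np.array(c['mtx']).T
    return q[:,:2]/q[:,2:]
E
python3 - <<'E'
from h import *
print({k:np.round(v,4) for k,v in manip.get_obs().items()})
for n in ['scene','side','wrist']:
    p,d,c=snap(n,n+'0'); T=np.array(c['world_to_cam']); print(n,np.round(-T[:3,:3].T@T[:3,3],3),np.round(T[:3,:3],2).tolist(),np.round(c['mtx'],1).tolist())
E
```

```text
pics
{'clock': np.float64(0.0), 'joint_pos': array([ 1.2574,  0.3329, -0.0647,  1.4609,  0.0216,  1.3499, -0.0885]), 'joint_velocities': array([-0.0004,  0.0004,  0.0022, -0.0015,  0.0007, -0.001 ,  0.0013]), 'tau': array([ 1.20000e-03, -6.25457e+01,  4.99000e-02, -3.91605e+01,
        1.62000e-02,  9.90000e-03, -1.00000e-04]), 'position': array([ 0.1791, -0.5984,  0.2475]), 'ee_rot': array([ 9.894e-01,  1.449e-01, -1.000e-04, -7.000e-04]), 'ft_force': array([-0.3607, -0.4678, -0.3661]), 'torque': array([-0.0365,  0.0229, -0.0076]), 'grip_width': np.float64(0.999)}
scene [-0.184  0.44   0.63 ] [[-0.54, -0.84, -0.02], [-0.44, 0.31, -0.84], [0.71, -0.45, -0.54]] [[521.8, 0.0, 319.1], [0.0, 521.8, 237.4], [0.0, 0.0, 1.0]]
side [1.239 0.213 0.561] [[-0.33, 0.94, 0.02], [0.51, 0.2, -0.84], [-0.8, -0.26, -0.54]] [[436.2, 0.0, 314.5], [0.0, 436.2, 246.6], [0.0, 0.0, 1.0]]
wrist [ 0.253 -0.576  0.374] [[0.29, -0.96, -0.0], [-0.91, -0.27, 0.3], [-0.29, -0.09, -0.95]] [[401.1, 0.0, 320.0], [0.0, 401.1, 245.3], [0.0, 0.0, 1.0]]
```

View pics/scene0.png

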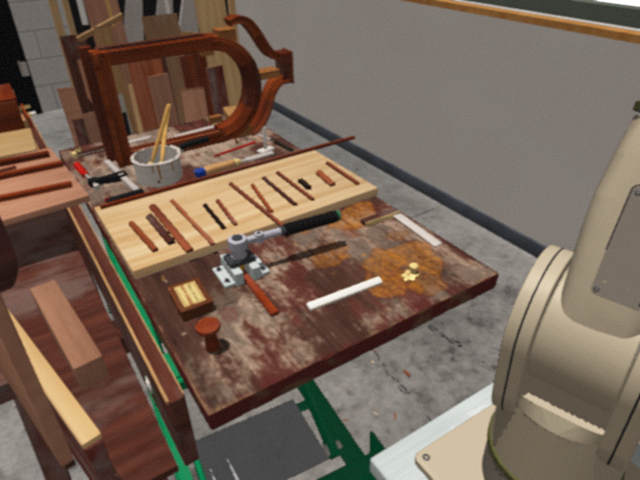

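View pics/side0.png

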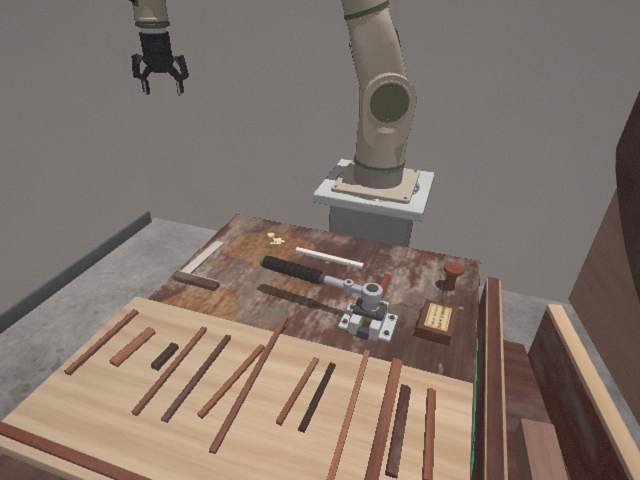

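View pics/wrist0.png

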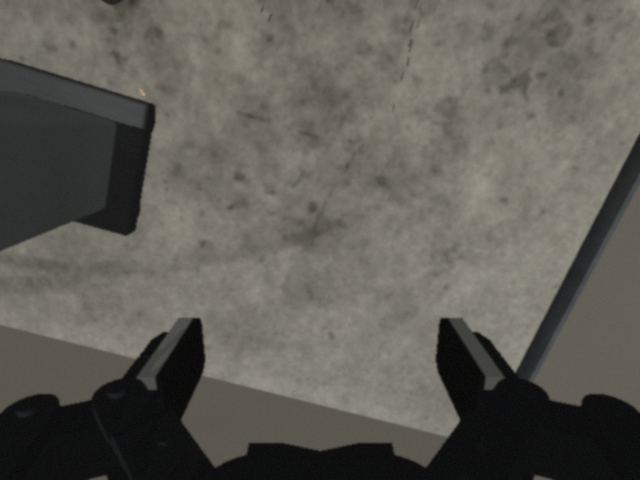

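The strip sits in the jig: in the scene view its rear end runs (245,278)–(277,311), with the jig at (240,268), the wrench head at (237,242) and its grip at (312,223). Look-alikes for the strip are the white strip at (345,292) and the loose strips on the pale board, e.g. (192,222), (168,232) and (143,236). By the description, the one I want is the mahogany strip entering the jig, at about (262,296). I'll check it in a close crop.

Run:
```python
from h import *
p,d,c=load('scene0'); a=cv2.resize(p[200:330,180:360],None,fx=4,fy=4,interpolation=2); cv2.imwrite('pics/c1.png',a[:,:,::-1])
p,d,c=load('side0'); a=cv2.resize(p[240:350,250:450],None,fx=4,fy=4,interpolation=2); cv2.imwrite('pics/c2.png',a[:,:,::-1])
for n in ['scene0','side0']:
    p,d,c=load(n); X=cloud(c,d); hsv=cv2.cvtColor(p,cv2.COLOR_RGB2HSV)
    for z0,z1,name in [(.003,.014,'strip'),(.06,.1,'wrench'),(.03,.05,'bridge')]:
        m=(X[...,2]>z0)&(X[...,2]<z1)&(d>0)&(X[...,0]>.3)&(X[...,0]<.9)&(abs(X[...,1])<.4)
        k,l,s,ce=cv2.connectedComponentsWithStats(m.astype(np.uint8))
        for i in range(1,k):
            if s[i,4]>60:
                Q=X[l==i]; print(n,name,s[i].tolist(),np.round(Q.mean(0),3),np.round(Q.min(0),3),np.round(Q.max(0),3))
```

```text
scene0 strip [284, 191, 94, 33, 295] [ 0.734 -0.192  0.009] [ 0.722 -0.312  0.003] [ 0.74  -0.038  0.014]
scene0 strip [359, 208, 81, 39, 591] [ 0.591 -0.26   0.008] [ 0.476 -0.295  0.003] [ 0.662 -0.191  0.014]
scene0 strip [112, 239, 116, 40, 493] [0.738 0.222 0.008] [0.723 0.105 0.003] [0.893 0.313 0.014]
scene0 strip [213, 255, 66, 61, 936] [0.58  0.13  0.009] [0.472 0.069 0.003] [0.666 0.173 0.014]
scene0 strip [402, 270, 17, 11, 78] [ 0.428 -0.155  0.005] [ 0.411 -0.169  0.003] [ 0.446 -0.135  0.013]
scene0 strip [307, 277, 76, 33, 588] [ 0.45  -0.008  0.008] [ 0.438 -0.093  0.003] [0.47  0.068 0.013]
scene0 strip [170, 294, 44, 27, 180] [0.558 0.25  0.008] [0.546 0.215 0.003] [0.633 0.275 0.014]
scene0 strip [206, 343, 14, 9, 73] [0.454 0.256 0.008] [0.45  0.243 0.003] [0.463 0.266 0.013]
scene0 wrench [228, 210, 114, 42, 1375] [0.612 0.026 0.078] [ 0.592 -0.103  0.061] [0.648 0.141 0.088]
scene0 bridge [317, 170, 19, 14, 86] [ 0.845 -0.226  0.032] [ 0.805 -0.238  0.03 ] [ 0.886 -0.216  0.036]
scene0 bridge [159, 214, 34, 37, 175] [0.805 0.191 0.031] [0.723 0.183 0.03 ] [0.9  
[... 994 characters left out ...]
 0.086]
side0 bridge [443, 266, 21, 13, 92] [0.474 0.256 0.044] [0.461 0.235 0.03 ] [0.483 0.275 0.05 ]
side0 bridge [353, 297, 34, 25, 460] [0.638 0.123 0.04 ] [0.593 0.093 0.03 ] [0.651 0.149 0.05 ]
side0 bridge [110, 327, 42, 36, 185] [ 0.846 -0.229  0.031] [ 0.805 -0.238  0.03 ] [ 0.889 -0.217  0.033]
side0 bridge [151, 342, 27, 25, 160] [ 0.848 -0.165  0.031] [ 0.822 -0.173  0.03 ] [ 0.874 -0.158  0.033]
side0 bridge [388, 384, 21, 77, 537] [0.842 0.212 0.031] [0.774 0.204 0.03 ] [0.9   0.22  0.034]
side0 bridge [425, 397, 9, 47, 171] [0.824 0.251 0.031] [0.783 0.245 0.03 ] [0.861 0.258 0.033]
side0 bridge [424, 444, 8, 20, 71] [0.876 0.256 0.031] [0.862 0.251 0.03 ] [0.889 0.26  0.032]
```

View pics/c1.png

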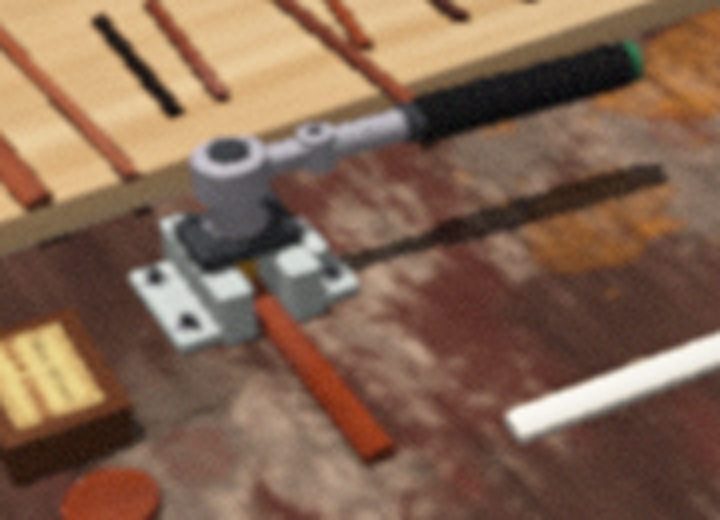

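View pics/c2.png

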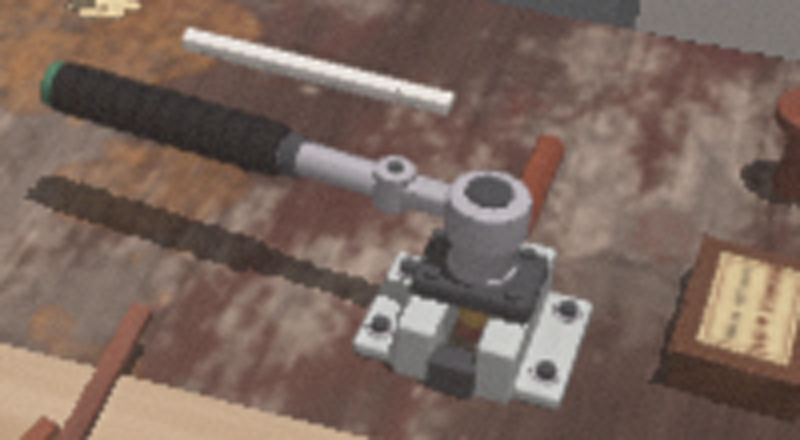

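The crop confirms it: the mahogany strip enters the jig's channel under the bridge. The white strip is separate. I'll bring the arm over the work for a close look.

```bash
cat >> h.py <<'E'
from scipy.spatial.transform import Rotation as Ro
def go(X,yaw=None):
    o=manip.get_obs(); R=Ro.from_quat(o['ee_rot']).as_matrix()
    s=R.T@(np.array(X)-o['position']); tx=R[:,0]; y=np.arctan2(tx[1],tx[0])
    print('shift',np.round(s,4),'yaw now',round(y,4), 'twist',None if yaw is None else round(-(yaw-y),4))
def st():
    o=manip.get_obs(); print(np.round(o['clock'],2),np.round(o['position'],4),'F',np.round(o['ft_force'],1),'w',round(float(o['grip_width']),3),'q',np.round(o['joint_pos'],2), 'tilt',np.round(Ro.from_quat(o['ee_rot']).as_matrix()[:,2],3))
E
python3 - <<'E'
from h import *
go([.40,-.30,.30],0); go([.44,.10,.30],0)
E
```

```text
shift [ 0.2972 -0.2227 -0.0521] yaw now 0.2908 twist 0.2908
shift [ 0.4502 -0.5944 -0.0517] yaw now 0.2908 twist 0.2908
```

>>> {"fn": "jog_arm", "kwargs": {"steps": [0.085,0.04,-0.03,-0.01,0.03,0.085,0.08,-0.06,-0.02,0.06,0.085,0.12,-0.09,-0.03,0.1,0.085,0.16,-0.12,-0.04,0.15,0.085,0.2,-0.15,-0.05,0.2,0.085,0.235,-0.18,-0.05,0.25,0.085,0.27,-0.2,-0.05,0.29,0.085,0.3,-0.22,-0.05,0.29,0.085,0.315,-0.26,-0.05,0.29,0.085,0.33,-0.3,-0.05,0.29]}}

```text
clock: 1.15
position: [0.4096, -0.215, 0.2978]
ee_rot: [1.0, 0.001, -0.0, -0.0]
ft_force: [0.5, -0.1, 0.5]
grip_width: 0.999
```

Run:
```python
from h import *
st(); go([.42,.08,.30],0)
```

```text
1.15 [ 0.4096 -0.215   0.2978] F [ 0.5 -0.1  0.5] w 0.999 q [ 0.79 -0.03 -0.4   1.77 -0.01  1.4  -1.17] tilt [-0.001  0.001 -1.   ]
shift [ 0.0108 -0.295  -0.002 ] yaw now 0.0011 twist 0.0011
```

>>> {"fn": "jog_arm", "kwargs": {"steps": [0.085,0.0,-0.04,0.0,0.0,0.085,0.0,-0.08,0.0,0.0,0.085,0.0,-0.12,0.0,0.0,0.085,0.01,-0.16,0.0,0.0,0.085,0.01,-0.2,0.0,0.0,0.085,0.01,-0.24,0.0,0.0,0.085,0.01,-0.27,0.0,0.0,0.085,0.01,-0.29,0.0,0.0,0.085,0.01,-0.295,0.0,0.0,0.085,0.01,-0.295,0.0,0.0]}}

```text
clock: 2.15
position: [0.419, 0.0783, 0.2982]
ee_rot: [1.0, 0.001, -0.0, 0.0]
ft_force: [0.8, -0.0, 0.4]
grip_width: 0.994
```

Run:
```python
from h import *
st(); snap('wrist','w1')
```

```text
2.15 [0.419  0.0783 0.2982] F [ 0.8 -0.   0.4] w 0.994 q [ 0.55 -0.13 -0.75  1.83 -0.09  1.41 -1.76] tilt [-0. -0. -1.]
```

View pics/w1.png

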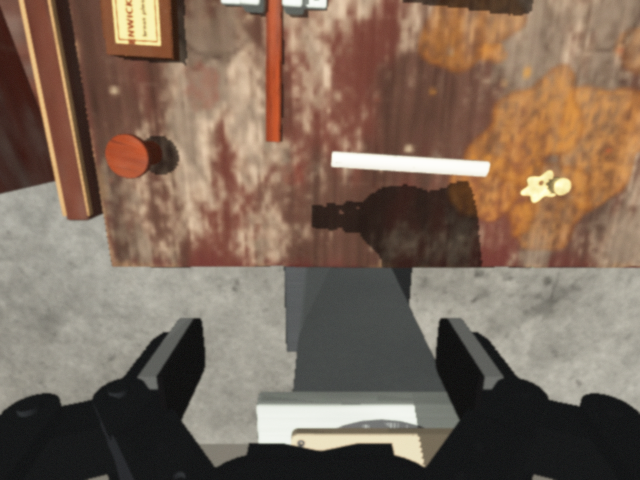

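The strip runs down (273,10)–(273,140) with its rear end at row 140. The jig is only just in view at the top, so I'll move forward for a better view.

>>> {"fn": "jog_arm", "kwargs": {"steps": [0.085,0.03,0.0,0.0,0.0,0.085,0.06,0.0,0.0,0.0,0.085,0.09,0.0,0.0,0.0,0.085,0.12,0.0,0.0,0.0,0.085,0.13,0.0,0.0,0.0,0.085,0.14,0.0,0.0,0.0,0.085,0.14,0.0,0.0,0.0,0.085,0.14,0.0,0.0,0.0,0.085,0.14,0.0,0.0,0.0,0.085,0.14,0.0,0.0,0.0]}}

```text
clock: 3.2
position: [0.5586, 0.0783, 0.2987]
ee_rot: [1.0, 0.0, 0.0, 0.0]
ft_force: [-0.0, 0.4, 0.1]
grip_width: 0.996
```

Run:
```python
from h import *
st(); snap('wrist','w2')
```

```text
3.2 [0.5586 0.0783 0.2987] F [-0.   0.4  0.1] w 0.996 q [ 0.44  0.26 -0.79  1.52  0.19  1.44 -1.93] tilt [ 0.001 -0.001 -1.   ]
```

View pics/w2.png

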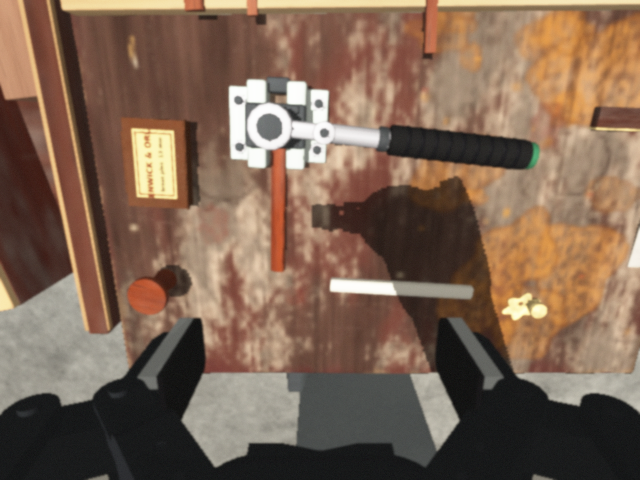

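The jig is centred near (278,125), the strip runs (278,150)–(278,270), the wrench head is at (269,126) and the grip spans (388,140)–(535,155). Now I'll measure them.

```bash
cat > meas.py <<'E'
from h import *
import sys
def meas(f):
    p,d,c=load(f); X=cloud(c,d); hsv=cv2.cvtColor(p,cv2.COLOR_RGB2HSV)
    ok=d>0; x,y,z=X[...,0],X[...,1],X[...,2]
    # strip: red, height
    m=ok&(z>.0055)&(z<.013)&(x>.44)&(x<.59)&(y>.09)&(y<.16)&(hsv[...,1]>110)
    k,l,s,_=cv2.connectedComponentsWithStats(m.astype(np.uint8)); i=1+np.argmax(s[1:,4]); m=l==i
    v,u=np.nonzero(m); P=ray(c,np.c_[u,v],.009)
    a=cv2.fitLine(P[:,:2].astype(np.float32),cv2.DIST_L2,0,.001,.001).ravel(); dd=a[:2]*np.sign(a[0])
    n=np.array([-dd[1],dd[0]]); t=(P[:,:2]-a[2:])@dd; w=(P[:,:2]-a[2:])@n
    rear=a[2:]+dd*np.percentile(t,.5)
    print(f,'strip yaw',np.round(np.arctan2(dd[1],dd[0]),4),'cen',np.round(a[2:],4),'rear',np.round(rear,4),'width',np.round(np.percentile(w,[2,98]),4),'z',np.round(np.median(z[m]),4),len(u))
    print('  end est',np.round(rear+dd*.1606,4))
    # wrench grip: dark pixels at height
    m=ok&(z>.062)&(z<.095)&(x>.5)&(x<.72)&(y>-.15)&(y<.2)
    k,l,s,_=cv2.connectedComponentsWithStats(m.astype(np.uint8)); i=1+np.argmax(s[1:,4]); m=l==i
    Q=X[m]; g=Q[Q[:,1]<Q[:,1].min()+.11]
    print('  wrench y range',np.round([Q[:,1].min(),Q[:,1].max()],4))
    a=cv2.fitLine(g[:,:2].astype(np.float32),cv2.DIST_HUBER,0,.001,.001).ravel(); dw=a[:2]*-np.sign(a[1]); 
    print('  grip dir',np.round(np.arctan2(dw[1],dw[0]),4),'cen',np.round(a[2:],4),'top z',np.round(np.percentile(g[:,2],95),4))
    h=Q[Q[:,1]>.095]; hh=h[h[:,2]>np.percentile(h[:,2],40)]
    (cx,cy),r=cv2.minEnclosingCircle(h[:,:2].astype(np.float32)); print('  head circ',round(cx,4),round(cy,4),round(r,4),'zmed',np.round(np.median(h[:,2]),4))
    # rails: bright, height ~ .02-.035
    for z0,z1 in [(.001,.01),(.014,.024),(.024,.034),(.034,.046)]:
        m=ok&(z>z0)&(z<z1)&(x>.56)&(x<.69)&(y>.05)&(y<.19)
        if m.sum(): print('  ',z0,z1,m.sum(),np.round(X[m].min(0),3),np.round(X[m].max(0),3))
    return X,m
if __name__=='__main__':
    for f in sys.argv[1:]: meas(f)
E
python3 meas.py w2
python3 - <<'E'
from h import *
p,d,c=load('w2'); a=cv2.resize(p[65:185,215:345],None,fx=5,fy=5,interpolation=2); cv2.imwrite('pics/c3.png',a[:,:,::-1])
E
```

```text
w2 strip yaw -0.0418 cen [0.5339 0.1231] rear [0.4751 0.1256] width [-0.0071  0.0073] z 0.0094 1451
  end est [0.6355 0.1189]
  wrench y range [-0.1058  0.1387]
  grip dir -1.6807 cen [ 0.6124 -0.0487] top z 0.0864
  head circ 0.6286 0.1163 0.0226 zmed 0.0841
   0.001 0.01 6709 [0.56  0.05  0.001] [0.69 0.19 0.01]
   0.014 0.024 517 [0.592 0.076 0.014] [0.674 0.163 0.024]
   0.024 0.034 1639 [0.589 0.091 0.024] [0.671 0.149 0.033]
   0.034 0.046 801 [0.609 0.091 0.035] [0.651 0.149 0.046]
```

View pics/c3.png

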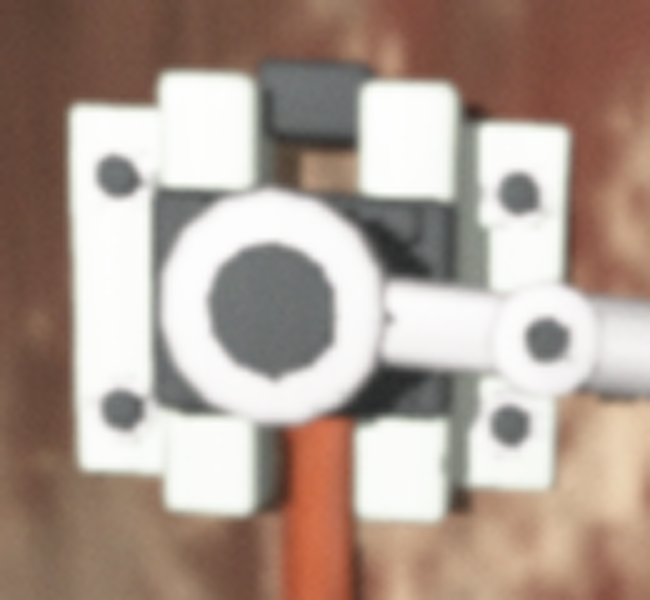

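Run:
```python
from h import *
p,d,c=load('w2'); X=cloud(c,d)
s=np.array([(118,176),(122,408),(519,193),(512,425)])/5.-.4+[215,65]
print(np.round([X[int(round(v)),int(round(u))] for u,v in s],4))
for z in (.005,.008):
    P=ray(c,s,z); print(z,np.round(P.mean(0),4),np.round(P[:,:2],4).tolist(), 'yaw',np.round([np.arctan2(*(P[0]-P[1])[[1,0]]),np.arctan2(*(P[2]-P[3])[[1,0]]), np.arctan2(*((P[2]-P[0])[[1,0]]))+np.pi/2, np.arctan2(*((P[3]-P[1])[[1,0]]))+np.pi/2],4))
# rails near-end edges, stop block corners in crop px: tops z
for n,uv in dict(head=(270,312),stopFL=(275,135),stopFR=(357,143),stopBL=(262,65),stopBR=(372,70)).items():
    q=np.array(uv)/5.-.4+[215,65]; print(n,np.round(X[int(q[1]),int(q[0])],4),np.round(ray(c,q,.02)[0],4))
for z in (.075,.084,.09): print(z, np.round(ray(c,np.array((270,306))/5.-.4+[215,65],z)[0],4))
```

```text
[[0.6533 0.1578 0.0127]
 [0.61   0.1594 0.0127]
 [0.6507 0.0804 0.0136]
 [0.6062 0.0814 0.0129]]
0.005 [0.63   0.1204 0.005 ] [[0.6539, 0.1591], [0.6094, 0.161], [0.6508, 0.0801], [0.6061, 0.0815]] yaw [-0.0416 -0.0319 -0.0386 -0.0412]
0.008 [0.6301 0.1201 0.008 ] [[0.6537, 0.1585], [0.6095, 0.1604], [0.6507, 0.08], [0.6063, 0.0815]] yaw [-0.0416 -0.0319 -0.0386 -0.0412]
head [0.6297 0.1206 0.0868] [0.6284 0.1283 0.02  ]
stopFL [0.6612 0.1269 0.018 ] [0.6605 0.1261 0.02  ]
stopFR [0.6596 0.111  0.0158] [0.6591 0.1107 0.02  ]
stopBL [6.751e-01 1.305e-01 6.000e-04] [0.6728 0.1281 0.02  ]
stopBR [0.6727 0.1077 0.0174] [0.672  0.1075 0.02  ]
0.075 [0.6304 0.1215 0.075 ]
0.084 [0.6305 0.1204 0.084 ]
0.09 [0.6306 0.1197 0.09  ]
```

Jig origin is about (0.630, 0.120) with yaw about −0.04, and the strip's yaw is −0.042. Its front end is at about (0.6355, 0.119), some 24.5 mm short of the stop, which fits the description. Next is the approach to the rear of the strip.

Run:
```python
from h import *
st(); go([.497,.1246,.02],-.041)
```

```text
3.25 [0.5587 0.0783 0.2987] F [ 0.1  0.1 -0.6] w 0.993 q [ 0.44  0.26 -0.79  1.51  0.19  1.44 -1.93] tilt [ 0.001 -0.001 -1.   ]
shift [-0.0619 -0.0465  0.2786] yaw now 0.0009 twist 0.0419
```

>>> {"fn": "jog_arm", "kwargs": {"steps": [0.05,-0.03,-0.025,0.03,0.02,0.05,-0.062,-0.0465,0.06,0.042,0.05,-0.062,-0.0465,0.1,0.042,0.05,-0.062,-0.0465,0.14,0.042,0.05,-0.062,-0.0465,0.18,0.042,0.05,-0.062,-0.0465,0.205,0.042,0.05,-0.062,-0.0465,0.225,0.042,0.05,-0.062,-0.0465,0.24,0.042,0.05,-0.062,-0.0465,0.245,0.042,0.05,-0.062,-0.0465,0.245,0.042]}}

```text
clock: 4.25
position: [0.497, 0.1248, 0.0533]
ee_rot: [1.0, -0.021, -0.0, 0.0]
ft_force: [1.1, 0.1, 0.4]
grip_width: 0.586
```

Run:
```python
from h import *
st(); go([.497,.1246,.02],-.041);snap('wrist','w3')
```

```text
4.25 [0.497  0.1248 0.0533] F [1.1 0.1 0.4] w 0.586 q [ 0.33  0.4  -0.76  1.92  0.34  0.95 -2.21] tilt [-0. -0. -1.]
shift [-0.      0.0002  0.0333] yaw now -0.0412 twist -0.0002
```

View pics/w3.png

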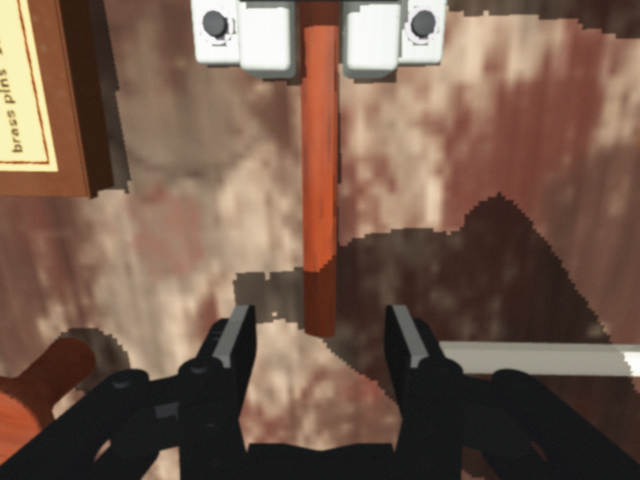

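The strip is centred between the fingers, with its rear end at (320,335), and it lines up with the channel. Descending and gripping at 20 N.

>>> {"fn": "jog_arm", "kwargs": {"steps": [0.05,0,0,0.012,0,0.05,0,0,0.024,0,0.05,0,0,0.032,0,0.05,0,0,0.034,0,0.03,0,0,0.034,0,0.02,0,0,0.034,0,0.01,0,0,0.034,0,0.01,0,0,0.034,0,0.01,0,0,0.034,0,0.01,0,0,0.034,0], "grip_force": 20}}

```text
clock: 5.3
position: [0.4974, 0.1249, 0.0197]
ee_rot: [1.0, -0.021, 0.0, -0.0]
ft_force: [0.1, -0.0, 4.2]
grip_width: 0.163
```

Run:
```python
from h import *
st(); snap('wrist','w4')
```

```text
5.3 [0.4974 0.1249 0.0197] F [ 0.1 -0.   4.2] w 0.163 q [ 0.3   0.45 -0.74  1.94  0.39  0.89 -2.25] tilt [ 0.001  0.    -1.   ]
```

View pics/w4.png

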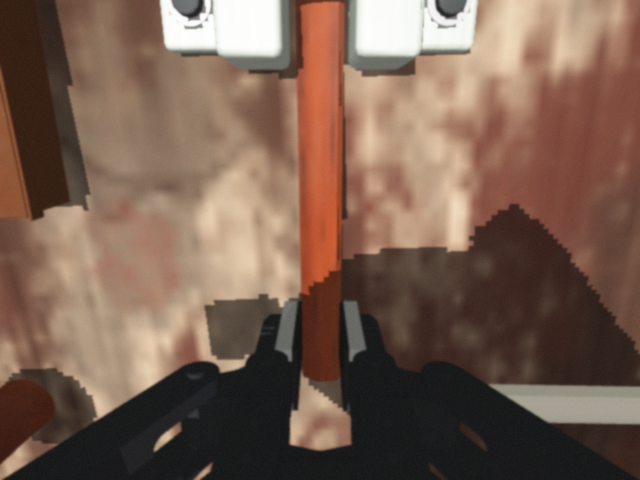

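The strip is gripped (opening about 14 mm). Sliding 20 mm towards the stop, then creeping.

>>> {"fn": "jog_arm", "kwargs": {"steps": [0.01,0.002,0,0,0,0.01,0.004,0,0,0,0.01,0.006,0,0,0,0.01,0.008,0,0,0,0.01,0.01,0,0,0,0.01,0.012,0,0,0,0.01,0.014,0,0,0,0.01,0.016,0,0,0,0.01,0.018,0,0,0,0.01,0.019,0,0,0]}}

```text
clock: 6.35
position: [0.5155, 0.1245, 0.0196]
ee_rot: [1.0, -0.02, -0.001, 0.0]
ft_force: [-6.4, 0.6, 10.7]
grip_width: 0.165
```

>>> {"fn": "jog_arm", "kwargs": {"steps": [0.01,0.0003,0,0,0,0.01,0.0006,0,0,0,0.01,0.0009,0,0,0,0.01,0.0012,0,0,0,0.01,0.0015,0,0,0,0.01,0.0018,0,0,0,0.01,0.0021,0,0,0,0.01,0.0024,0,0,0,0.01,0.0027,0,0,0,0.01,0.003,0,0,0]}}

```text
clock: 7.35
position: [0.5183, 0.1243, 0.0197]
ee_rot: [1.0, -0.02, -0.001, 0.0]
ft_force: [-6.8, 1.3, 11.4]
grip_width: 0.169
```

```bash
python3 - <<'E'
from h import *
st(); snap('wrist','w5'); snap('side','s5')
p,d,c=load('s5'); a=cv2.resize(p[260:350,320:420],None,fx=6,fy=6,interpolation=2); cv2.imwrite('pics/c5.png',a[:,:,::-1])
E
python3 meas.py w5
```

```text
7.35 [0.5183 0.1243 0.0197] F [-6.8  1.3 11.4] w 0.169 q [ 0.29  0.49 -0.72  1.89  0.4   0.91 -2.24] tilt [-0.001 -0.    -1.   ]
w5 strip yaw -0.0383 cen [0.5474 0.1231] rear [0.4961 0.1251] width [-0.007   0.0071] z 0.0094 9827
  end est [0.6566 0.1189]
  wrench y range [0.1003 0.1478]
  grip dir -1.5898 cen [0.535  0.1262] top z 0.0907
  head circ 0.5279 0.124 0.0238 zmed 0.0824
   0.001 0.01 34381 [0.56  0.05  0.001] [0.634 0.19  0.01 ]
   0.014 0.024 955 [0.591 0.078 0.014] [0.614 0.164 0.024]
   0.024 0.034 10541 [0.589 0.093 0.024] [0.612 0.149 0.034]
   0.034 0.046 10879 [0.609 0.092 0.034] [0.623 0.149 0.046]
```

View pics/c5.png

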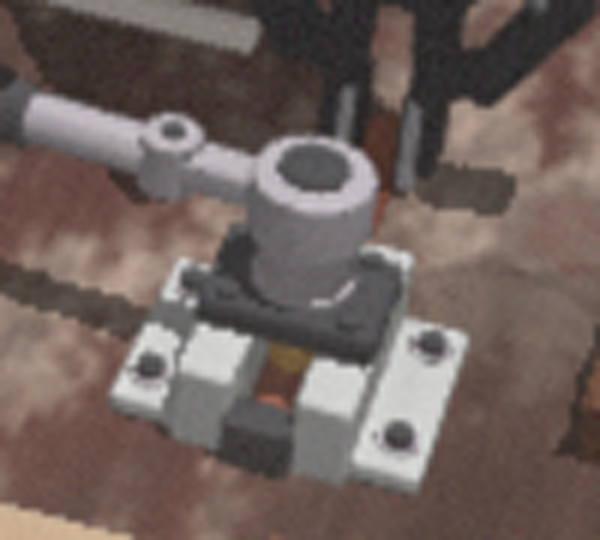

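About 3 mm are left, and the side crop shows the strip end close to the stop. I'll keep creeping and watch the force.

>>> {"fn": "jog_arm", "kwargs": {"steps": [0.01,0.0003,0,-0.0003,0,0.01,0.0006,0,-0.0005,0,0.01,0.0009,0,-0.0005,0,0.01,0.0012,0,-0.0005,0,0.01,0.0015,0,-0.0005,0,0.01,0.0018,0,-0.0005,0,0.01,0.0021,0,-0.0005,0,0.01,0.0023,0,-0.0005,0,0.01,0.0025,0,-0.0005,0,0.01,0.0025,0,-0.0005,0]}}

```text
clock: 8.45
position: [0.5216, 0.1237, 0.0197]
ee_rot: [1.0, -0.021, 0.0, 0.0]
ft_force: [0.4, 0.2, -0.3]
grip_width: 0.165
```

>>> {"fn": "jog_arm", "kwargs": {"steps": [0.01,0.0001,0,0,0,0.01,0.0002,0,0,0,0.01,0.0003,0,0,0,0.01,0.0004,0,0,0,0.01,0.0005,0,0,0,0.01,0.0006,0,0,0,0.01,0.0007,0,0,0,0.01,0.0008,0,0,0,0.01,0.0008,0,0,0,0.01,0.0008,0,0,0]}}

```text
clock: 9.45
position: [0.5222, 0.1238, 0.0197]
ee_rot: [1.0, -0.021, -0.0, 0.0]
ft_force: [-0.3, 0.4, 0.2]
grip_width: 0.167
```

>>> {"fn": "jog_arm", "kwargs": {"steps": [0.01,0.0001,0,0,0,0.01,0.0002,0,0,0,0.01,0.0003,0,0,0,0.01,0.0004,0,0,0,0.01,0.0005,0,0,0,0.01,0.0006,0,0,0,0.01,0.0007,0,0,0,0.01,0.0008,0,0,0,0.01,0.0009,0,0,0,0.01,0.001,0,0,0]}}

```text
clock: 10.45
position: [0.5223, 0.1238, 0.0197]
ee_rot: [1.0, -0.02, -0.001, 0.0]
ft_force: [-8.0, -1.2, 6.1]
grip_width: 0.165
```

Run:
```python
from h import *
st(); snap('side','s6')
p,d,c=load('s6'); a=cv2.resize(p[300:345,340:400],None,fx=10,fy=10,interpolation=2); cv2.imwrite('pics/c6.png',a[:,:,::-1])
```

```text
10.45 [0.5223 0.1238 0.0197] F [-8.  -1.2  6.1] w 0.165 q [ 0.29  0.5  -0.72  1.88  0.41  0.92 -2.24] tilt [-0.002 -0.001 -1.   ]
```

View pics/c6.png

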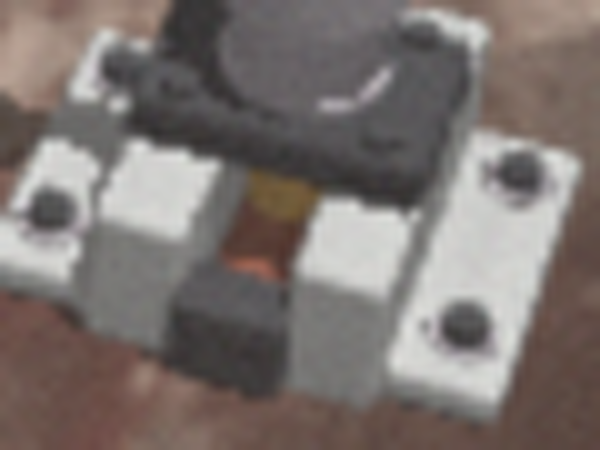

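The strip is home: the last 1 mm commanded gave only 0.1 mm of travel and the force rose to 8 N. The strip's end meets the stop at (250,268) in the crop. I'll take the load off, release and lift.

>>> {"fn": "jog_arm", "kwargs": {"steps": [0.01,-0.0004,0,0,0,0.01,-0.0007,0,0,0,0.02,-0.0007,0,0,0,0.03,-0.0007,0,0,0,0.05,-0.0007,0,0,0,0.05,-0.0007,0,0,0,0.05,-0.0007,0,-0.03,0,0.05,-0.0007,0,-0.07,0,0.05,-0.0007,0,-0.11,0,0.05,-0.0007,0,-0.15,0]}}

```text
clock: 11.5
position: [0.5225, 0.1238, 0.1714]
ee_rot: [1.0, -0.02, 0.0, -0.0]
ft_force: [0.9, 0.3, -0.8]
grip_width: 0.585
```

```bash
python3 - <<'E'
from h import *
st(); snap('wrist','w7'); snap('side','s7')
for uv in []: pass
E
python3 meas.py w7
python3 - <<'E'
from h import *
go([.64,-.03,.17],0)
E
```

```text
11.5 [0.5225 0.1238 0.1714] F [ 0.9  0.3 -0.8] w 0.585 q [ 0.39  0.3  -0.81  1.76  0.23  1.18 -2.1 ] tilt [ 0.  0. -1.]
w7 strip yaw -0.0414 cen [0.547  0.1226] rear [0.5001 0.1245] width [-0.0071  0.0071] z 0.0094 2504
  end est [0.6606 0.1179]
  wrench y range [-0.0486  0.1385]
  grip dir -1.6975 cen [0.6184 0.0237] top z 0.0861
  head circ 0.6283 0.1164 0.0229 zmed 0.0841
   0.001 0.01 12034 [0.56  0.05  0.001] [0.676 0.19  0.01 ]
   0.014 0.024 717 [0.592 0.076 0.014] [0.669 0.163 0.024]
   0.024 0.034 3335 [0.589 0.091 0.024] [0.668 0.149 0.034]
   0.034 0.046 2160 [0.609 0.091 0.037] [0.65  0.148 0.046]
shift [0.1209 0.15   0.006 ] yaw now -0.0411 twist -0.0411
```

View pics/w7.png

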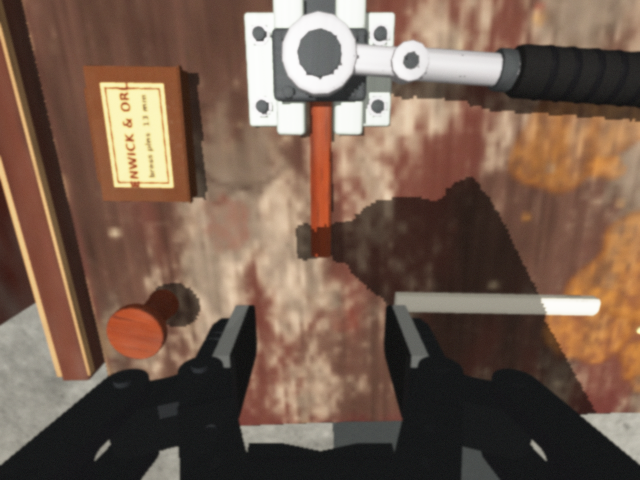

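The strip is home: its estimated front end is at x=0.6606 against the stop at 0.660, and its yaw is −0.041. For the wrench, the grip middle is at about (0.613, −0.039) and the handle points along −1.678 rad. I'll straddle the handle with the jaws open 50 mm and the camera towards the head, then push with the far pad.

Run:
```python
from h import *
go([.613,-.039,.18],1.464)
```

```text
shift [ 0.0944  0.1601 -0.0042] yaw now -0.0411 twist -1.5051
```

>>> {"fn": "jog_arm", "kwargs": {"steps": [0.05,0.0,0.02,-0.01,-0.148,0.05,0.0,0.04,-0.02,-0.296,0.05,0.01,0.06,-0.02,-0.444,0.05,0.02,0.08,-0.02,-0.592,0.05,0.04,0.1,-0.02,-0.74,0.05,0.05,0.12,-0.02,-0.888,0.05,0.065,0.135,-0.02,-1.036,0.05,0.08,0.15,-0.02,-1.184,0.05,0.09,0.16,-0.02,-1.332,0.05,0.094,0.16,-0.01,-1.48]}}

```text
clock: 12.6
position: [0.6114, -0.0422, 0.1798]
ee_rot: [0.751, 0.66, 0.0, 0.001]
ft_force: [-0.1, 0.1, -0.1]
grip_width: 0.585
```

Run:
```python
from h import *
st(); go([.613,-.039,.066],1.464);snap('wrist','w8')
```

```text
12.6 [ 0.6114 -0.0422  0.1798] F [-0.1  0.1 -0.1] w 0.585 q [ 0.69  0.51 -0.93  1.55  0.42  1.29 -0.42] tilt [ 0.002 -0.    -1.   ]
shift [0.0034 0.001  0.1138] yaw now 1.4419 twist -0.0221
```

View pics/w8.png

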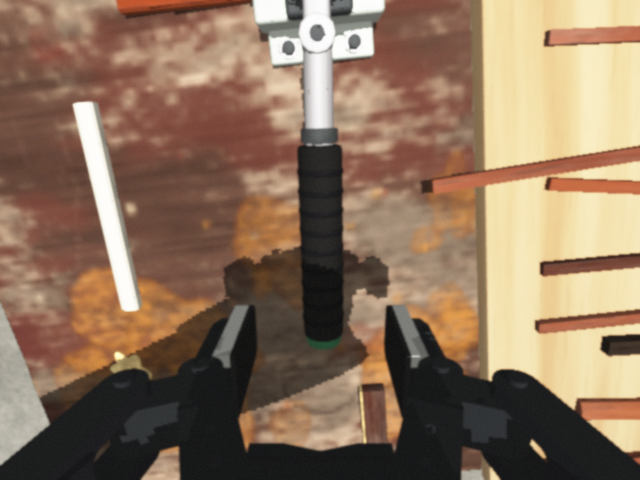

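The handle is centred between the fingers at (320,240), with nothing in the way. Descending.

>>> {"fn": "jog_arm", "kwargs": {"steps": [0.05,0.001,0.001,0.015,-0.01,0.05,0.002,0.001,0.03,-0.022,0.05,0.003,0.001,0.045,-0.022,0.05,0.003,0.001,0.06,-0.022,0.05,0.003,0.001,0.075,-0.022,0.05,0.003,0.001,0.09,-0.022,0.05,0.003,0.001,0.1,-0.022,0.05,0.003,0.001,0.108,-0.022,0.05,0.003,0.001,0.114,-0.022,0.05,0.003,0.001,0.114,-0.022]}}

```text
clock: 13.65
position: [0.6111, -0.0371, 0.0652]
ee_rot: [0.745, 0.667, -0.0, -0.0]
ft_force: [0.4, 0.1, 0.2]
grip_width: 0.58
```

Run:
```python
from h import *
st();snap('wrist','w9');snap('side','s9');snap('scene','v9')
p,d,c=load('s9'); a=p[220:360,230:430]; b=load('v9')[0][180:320,200:400]
cv2.imwrite('pics/c9.png',np.hstack([cv2.resize(q,None,fx=2,fy=2,interpolation=2) for q in (a,b)])[:,:,::-1])
```

```text
13.65 [ 0.6111 -0.0371  0.0652] F [0.4 0.1 0.2] w 0.58 q [ 0.64  0.63 -0.87  1.65  0.53  1.11 -0.48] tilt [-0.001  0.    -1.   ]
```

View pics/c9.png

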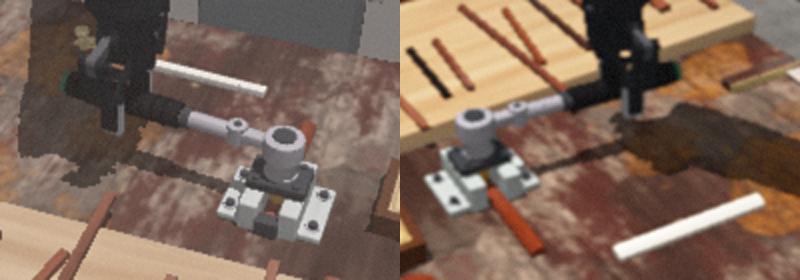

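View pics/w9.png

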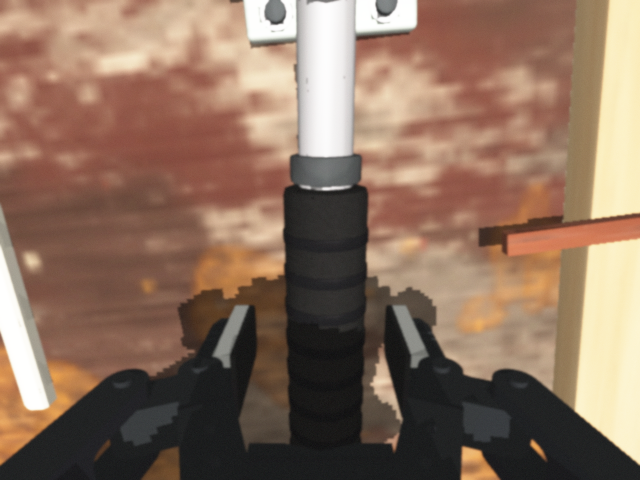

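The handle is straddled and clear on both sides, and the head and pin are visible in both fixed cameras. Now I'll work out the arc in tool axes.

```bash
cat > arc.py <<'E'
from h import *
import sys
A=np.array([.630,.1203]); PH0=-1.678
def tgt(th,off=.012,r=.16,be=0.):
    f=PH0-th; g=f-be; u=np.array([np.cos(f),np.sin(f)]); v=np.array([np.cos(g),np.sin(g)])
    t=np.array([np.sin(g),-np.cos(g)]); return A+.045*u+(r-.045)*v+off*t, g+np.pi
def table(lst):
    o=manip.get_obs(); R=Ro.from_quat(o['ee_rot']).as_matrix(); y0=np.arctan2(R[1,0],R[0,0])
    for a in lst:
        P,y=tgt(*a); s=R.T@(np.r_[P,.0655]-o['position']); print(a,np.round(s,4),'tw',round(-(y-y0),3))
E
python3 -c "
from arc import *
table([(0,0.006),(0,0.01),(0,.012)]+[(t,.012) for t in np.arange(.025,.2,.025)])"
```

```text
(0, 0.006) [-0.0015 -0.0047  0.0008] tw -0.003
(0, 0.01) [-0.0016 -0.0087  0.0008] tw -0.003
(0, 0.012) [-0.0016 -0.0107  0.0008] tw -0.003
(np.float64(0.025), 0.012) [-0.0012 -0.0147  0.0008] tw 0.022
(np.float64(0.05), 0.012) [-0.0008 -0.0186  0.0008] tw 0.047
(np.float64(0.07500000000000001), 0.012) [-0.0003 -0.0226  0.0008] tw 0.072
(np.float64(0.1), 0.012) [ 0.0004 -0.0266  0.0008] tw 0.097
(np.float64(0.125), 0.012) [ 0.0011 -0.0305  0.0008] tw 0.122
(np.float64(0.15), 0.012) [ 0.002  -0.0345  0.0008] tw 0.147
(np.float64(0.17500000000000002), 0.012) [ 0.0029 -0.0384  0.0008] tw 0.172
```

>>> {"fn": "jog_arm", "kwargs": {"steps": [0.05,-0.001,-0.004,0,0,0.05,-0.0015,-0.008,0,0,0.05,-0.0015,-0.011,0,0,0.05,-0.001,-0.0147,0,0.022,0.05,-0.0008,-0.0186,0,0.047,0.05,-0.0003,-0.0226,0,0.072,0.05,0.0004,-0.0266,0,0.097,0.05,0.001,-0.0305,0,0.122,0.05,0.002,-0.0345,0,0.147,0.05,0.003,-0.0384,0,0.172]}}

```text
clock: 14.8
position: [0.5736, -0.0302, 0.0661]
ee_rot: [0.8, 0.6, 0.0, 0.0]
ft_force: [3.9, -1.3, -1.0]
grip_width: 0.586
```

```bash
python3 -c "
from arc import *
st();snap('side','s10')
p,d,c=load('s10'); cv2.imwrite('pics/c10.png',cv2.resize(p[220:360,230:430],None,fx=4,fy=4,interpolation=2)[:,:,::-1])
table([(t,.012) for t in np.arange(.16,.29,.01)])"
```

```text
14.8 [ 0.5736 -0.0302  0.0661] F [ 3.9 -1.3 -1. ] w 0.586 q [ 0.66  0.55 -0.87  1.75  0.47  1.06 -0.65] tilt [ 0.001 -0.    -1.   ]
(np.float64(0.16), 0.012) [-0.      0.0033  0.0005] tw -0.018
(np.float64(0.17), 0.012) [0.0001 0.0017 0.0005] tw -0.008
(np.float64(0.18000000000000002), 0.012) [0.0002 0.0001 0.0005] tw 0.002
(np.float64(0.19000000000000003), 0.012) [ 0.0003 -0.0015  0.0005] tw 0.012
(np.float64(0.20000000000000004), 0.012) [ 0.0005 -0.0031  0.0005] tw 0.022
(np.float64(0.21000000000000005), 0.012) [ 0.0006 -0.0047  0.0005] tw 0.032
(np.float64(0.22000000000000006), 0.012) [ 0.0008 -0.0063  0.0005] tw 0.042
(np.float64(0.23000000000000007), 0.012) [ 0.001  -0.0079  0.0005] tw 0.052
(np.float64(0.24000000000000007), 0.012) [ 0.0012 -0.0095  0.0005] tw 0.062
(np.float64(0.2500000000000001), 0.012) [ 0.0015 -0.011   0.0005] tw 0.072
(np.float64(0.2600000000000001), 0.012) [ 0.0017 -0.0126  0.0005] tw 0.082
(np.float64(0.27000000000000013), 0.012) [ 0.002  -0.0142  0.0005] tw 0.092
(np.float64(0.28000000000000014), 0.012) [ 0.0022 -0.0158  0.0005] tw 0.102
```

View pics/c10.png

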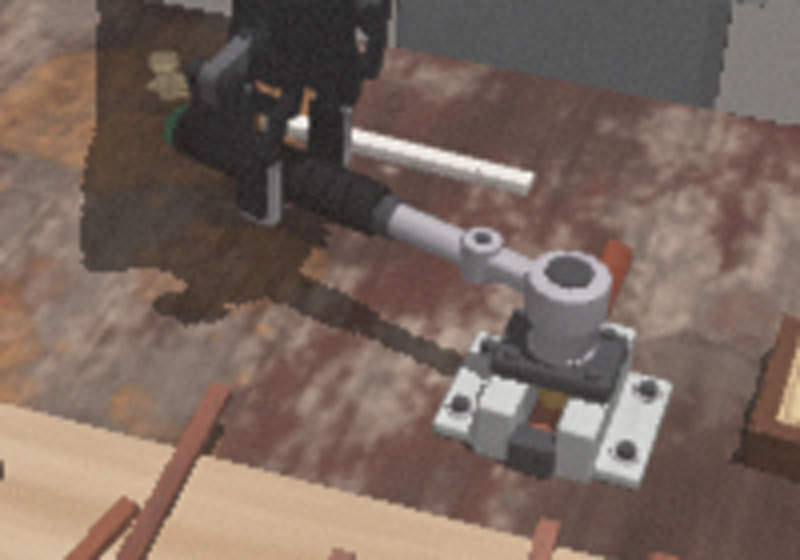

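The wrench is turning under about 4 N, the light drag, and head and handle are still in line. Now in slow steps of 0.1 rad per call.

>>> {"fn": "jog_arm", "kwargs": {"steps": [0.05,0.0001,-0.0016,0,0.01,0.05,0.0003,-0.0032,0,0.02,0.05,0.0004,-0.0048,0,0.03,0.05,0.0006,-0.0064,0,0.04,0.05,0.0008,-0.008,0,0.05,0.05,0.001,-0.0096,0,0.06,0.05,0.0013,-0.0112,0,0.07,0.05,0.0015,-0.0128,0,0.08,0.05,0.0018,-0.0143,0,0.09,0.05,0.002,-0.0159,0,0.1]}}

```text
clock: 15.85
position: [0.5601, -0.0242, 0.0661]
ee_rot: [0.829, 0.559, 0.001, 0.001]
ft_force: [11.1, -3.1, -5.0]
grip_width: 0.585
```

The force is now 11.5 N, so the nut is tight and the hinge may be breaking. I'll look before going on.

```bash
cat > hing.py <<'E'
from h import *
def crop(n):
    snap('side','s'+n); snap('scene','v'+n); snap('wrist','w'+n)
    a=load('s'+n)[0][250:350,280:420]; b=load('v'+n)[0][205:275,215:355]
    cv2.imwrite('pics/c%s.png'%n,cv2.resize(a,None,fx=5.5,fy=5.5,interpolation=2)[:,:,::-1]); cv2.imwrite('pics/e%s.png'%n,cv2.resize(b,None,fx=5.5,fy=5.5,interpolation=2)[:,:,::-1])
E
python3 -c "
from hing import *
crop('11');st()"
```

```text
16.0 [ 0.5601 -0.0242  0.0662] F [11.8 -2.8 -5.1] w 0.584 q [ 0.66  0.52 -0.86  1.79  0.45  1.04 -0.75] tilt [ 0.003 -0.    -1.   ]
```

View pics/c11.png

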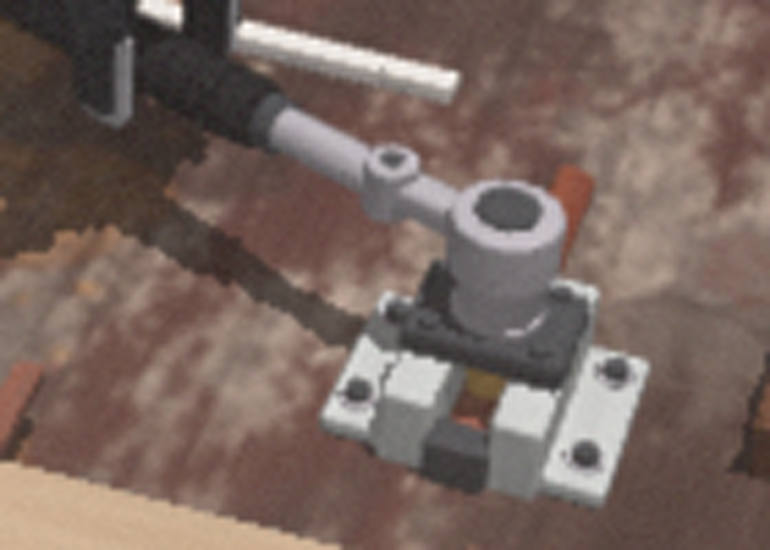

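View pics/e11.png

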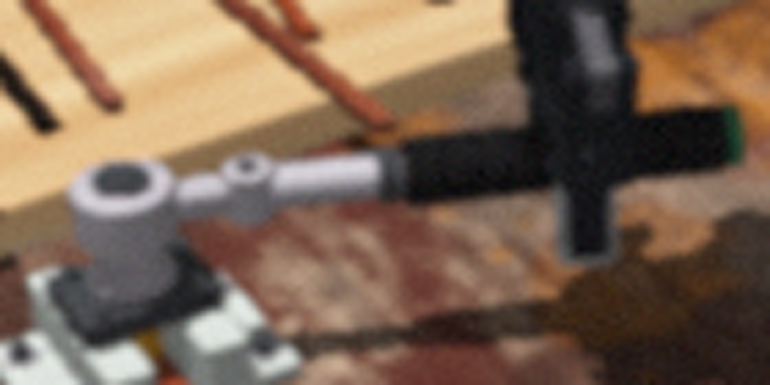

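View pics/w11.png

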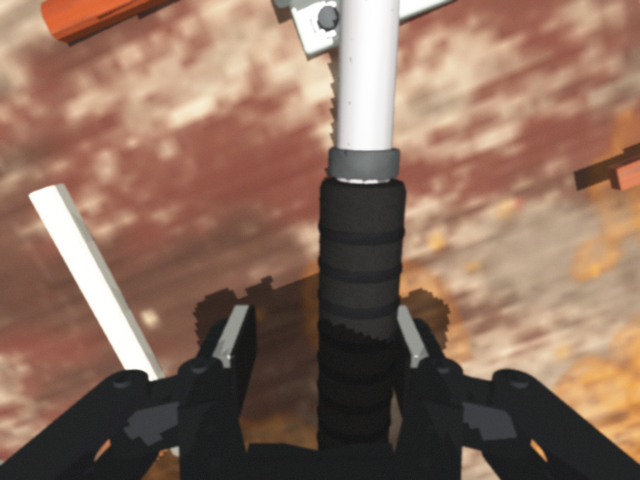

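```bash
cat > ang.py <<'E'
from h import *
import sys
def handle(f):
    p,d,c=load(f); X=cloud(c,d); v=p.max(2).astype(int)-0
    # shaft+grip: slices along handle, midpoints of edge pairs
    m=(d>0)&(X[...,2]>.066)&(X[...,2]<.092); m[300:]=False; m[:,:255]=False; m[:,390:]&=np.arange(640)[390:]<412
    rows=[];
    for r in range(185,300,3):
        u=np.nonzero(m[r])[0]
        if len(u)>20: rows.append([(u[0]+u[-1])/2,r])
    P=ray(c,rows,.078)[:,:2]; a=cv2.fitLine(P.astype(np.float32),cv2.DIST_HUBER,0,.001,.001).ravel()
    d2=a[:2]*-np.sign(a[1]); ang=np.arctan2(d2[1],d2[0]); n=np.array([-d2[1],d2[0]])
    # distance of axis / pin from handle line
    A=np.array([.630,.1203]); rel=(A-a[2:])@n
    print(f,'handle ang',round(ang,4),'axis offset from handle line mm',round(rel*1e3,2),'=> break by offset/45', round(np.arcsin(np.clip(rel/.045,-1,1)),3))
for f in sys.argv[1:]: handle(f)
E
python3 ang.py w9 w11
python3 -c "
from h import *
c=load('s0')[2]
for n,pin in dict(s0=(396,168,4,250,240),s11=(392,158,5.5,280,250)).items():
    u=(pin[0]+.5)/pin[2]-.5+pin[3]; v=(pin[1]+.5)/pin[2]-.5+pin[4]
    P=ray(c,(u,v),.085)[0]; print(n,u,v,P.round(4),np.arctan2(P[1]-.1203,P[0]-.63), np.hypot(P[1]-.1203,P[0]-.63))
"
```

```text
w9 handle ang -1.6737 axis offset from handle line mm 0.3 => break by offset/45 0.007
w11 handle ang -1.957 axis offset from handle line mm -2.02 => break by offset/45 -0.045Traceback (most recent call last):
  File "<string>", line 3, in <module>
    c=load('s0')[2]
      ~~~~^^^^^^
  File "h.py", line 7, in load
    z=np.load('pics/%s.npz'%f); return z['p'],z['d'],{'mtx':z['K'],'world_to_cam':z['T']}
    fid = stack.enter_context(open(os.fspath(file), "rb"))
                              ~~~~^^^^^^^^^^^^^^^^^^^^^^^
FileNotFoundError: [Errno 2] No such file or directory: 'pics/s0.npz'
```

```bash
cat > pin.py <<'E'
from h import *
c=load('side0')[2]
def pin(n,*pin):
    u=(pin[0]+.5)/pin[2]-.5+pin[3]; v=(pin[1]+.5)/pin[2]-.5+pin[4]
    P=ray(c,(u,v),.084)[0]; print(n,np.round((u,v),1),P.round(4),round(np.arctan2(P[1]-.1203,P[0]-.63),3), np.hypot(P[1]-.1203,P[0]-.63).round(4))
E
python3 -c "
from pin import *
pin('s0',396,168,4,250,240);pin('s11',392,158,5.5,280,250)"; python3 -c "
from arc import *
st(); table([(.233,.012,.16,b) for b in (.05,.06,.08,.1,.12,.14,.16)])"
```

```text
s0 [348.6 281.6] [0.6273 0.0775 0.084 ] -1.634 0.0429
s11 [350.9 278.3] [0.6164 0.0787 0.084 ] -1.888 0.0438
16.0 [ 0.5601 -0.0242  0.0662] F [11.8 -2.8 -5.1] w 0.584 q [ 0.66  0.52 -0.86  1.79  0.45  1.04 -0.75] tilt [ 0.003 -0.    -1.   ]
(0.233, 0.012, 0.16, 0.05) [ 0.0003 -0.0001  0.0007] tw 0.007
(0.233, 0.012, 0.16, 0.06) [ 0.0005 -0.0012  0.0006] tw 0.017
(0.233, 0.012, 0.16, 0.08) [ 0.0008 -0.0035  0.0006] tw 0.037
(0.233, 0.012, 0.16, 0.1) [ 0.0011 -0.0058  0.0006] tw 0.057
(0.233, 0.012, 0.16, 0.12) [ 0.0015 -0.0081  0.0006] tw 0.077
(0.233, 0.012, 0.16, 0.14) [ 0.0019 -0.0104  0.0006] tw 0.097
(0.233, 0.012, 0.16, 0.16) [ 0.0024 -0.0126  0.0006] tw 0.117
```

The break is about 0.03–0.05 rad so far: the handle has turned 0.283 and the head 0.23–0.25. I'll push on by about 0.11 rad (12.5 mm) and hold.

>>> {"fn": "jog_arm", "kwargs": {"steps": [0.05,0.0002,-0.0015,0,0.012,0.05,0.0004,-0.003,0,0.025,0.05,0.0006,-0.0045,0,0.038,0.05,0.0009,-0.006,0,0.05,0.05,0.0012,-0.0075,0,0.065,0.05,0.0015,-0.009,0,0.078,0.05,0.0018,-0.0105,0,0.09,0.05,0.002,-0.012,0,0.102,0.05,0.0022,-0.0125,0,0.11,0.05,0.0022,-0.0125,0,0.11]}}

```text
clock: 17.0
position: [0.5494, -0.0177, 0.0662]
ee_rot: [0.858, 0.513, 0.001, 0.001]
ft_force: [11.5, -3.2, -4.8]
grip_width: 0.584
```

```bash
python3 -c "
from hing import *
st();crop('12');st()"; python3 ang.py w9 w11 w12
```

```text
17.0 [ 0.5494 -0.0177  0.0662] F [11.5 -3.2 -4.8] w 0.584 q [ 0.65  0.49 -0.85  1.82  0.43  1.02 -0.86] tilt [ 0.003 -0.001 -1.   ]
17.15 [ 0.5495 -0.0177  0.0661] F [11.  -3.6 -5.3] w 0.585 q [ 0.65  0.49 -0.85  1.82  0.43  1.02 -0.86] tilt [ 0.003 -0.    -1.   ]
w9 handle ang -1.6737 axis offset from handle line mm 0.3 => break by offset/45 0.007
w11 handle ang -1.957 axis offset from handle line mm -2.02 => break by offset/45 -0.045
w12 handle ang -2.0703 axis offset from handle line mm -7.54 => break by offset/45 -0.168
```

View pics/c12.png

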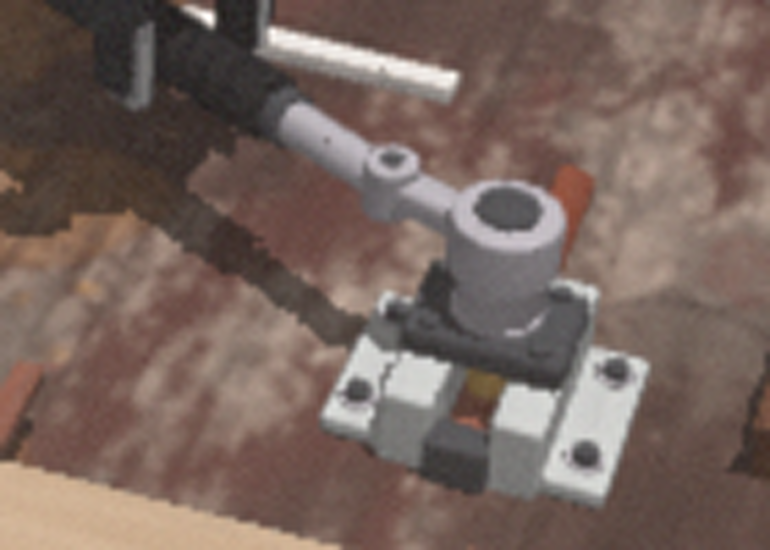

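The pin has not moved (392,158) and the handle has turned 0.113 further, so the break is about 0.16 rad and held. Force is steady at 11–12 N. Backing off so the handle springs back in line.

```bash
python3 -c "
from arc import *
table([(.24,.012,.16,b) for b in (.16,.12,.08,.04,.0)]+[(.24,o,.16,0) for o in (.006,0.001)])"
```

```text
(0.24, 0.012, 0.16, 0.16) [ 0.0003 -0.0015  0.0006] tw 0.014
(0.24, 0.012, 0.16, 0.12) [-0.0001  0.0031  0.0006] tw -0.026
(0.24, 0.012, 0.16, 0.08) [-0.0004  0.0078  0.0006] tw -0.066
(0.24, 0.012, 0.16, 0.04) [-0.0005  0.0124  0.0007] tw -0.106
(0.24, 0.012, 0.16, 0.0) [-0.0004  0.017   0.0007] tw -0.146
(0.24, 0.006, 0.16, 0) [0.0005 0.0229 0.0007] tw -0.146
(0.24, 0.001, 0.16, 0) [0.0012 0.0279 0.0007] tw -0.146
```

>>> {"fn": "jog_arm", "kwargs": {"steps": [0.05,0,0.003,0,-0.026,0.05,-0.0002,0.006,0,-0.05,0.05,-0.0004,0.009,0,-0.076,0.05,-0.0005,0.0124,0,-0.106,0.05,-0.0005,0.015,0,-0.13,0.05,-0.0004,0.018,0,-0.146,0.05,0.0,0.021,0,-0.146,0.05,0.0005,0.024,0,-0.146,0.05,0.001,0.027,0,-0.146,0.05,0.001,0.028,0,-0.146]}}

```text
clock: 18.15
position: [0.573, -0.0291, 0.0656]
ee_rot: [0.818, 0.575, -0.0, -0.0]
ft_force: [-0.3, 0.4, -0.2]
grip_width: 0.583
```

```bash
python3 -c "
from hing import *
st();crop('13');st()"; python3 ang.py w9 w13
```

```text
18.15 [ 0.573  -0.0291  0.0656] F [-0.3  0.4 -0.2] w 0.583 q [ 0.65  0.55 -0.85  1.75  0.47  1.06 -0.71] tilt [-0.001  0.    -1.   ]
18.3 [ 0.573  -0.0291  0.0657] F [0.2 1.2 0. ] w 0.586 q [ 0.65  0.55 -0.85  1.75  0.47  1.06 -0.71] tilt [-0.  0. -1.]
w9 handle ang -1.6737 axis offset from handle line mm 0.3 => break by offset/45 0.007
w13 handle ang -1.9032 axis offset from handle line mm -0.31 => break by offset/45 -0.007
```

View pics/w13.png

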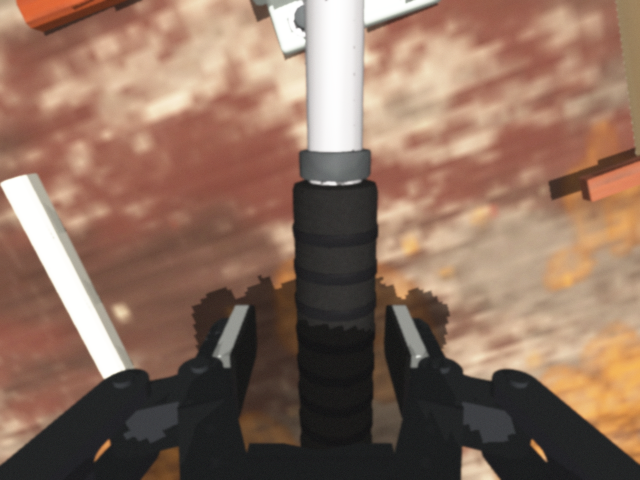

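View pics/c13.png

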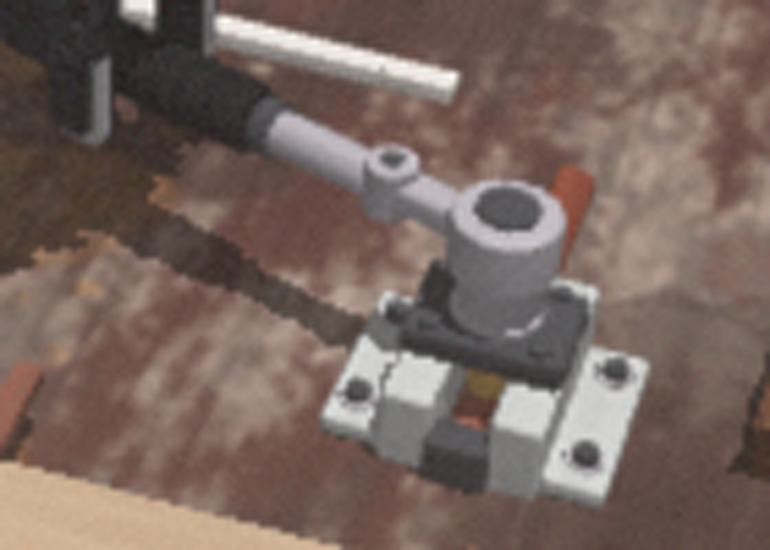

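The handle is back in line (offset −0.3 mm) and standing free between the fingers. The head's net turn is 0.23 rad, so the break reached was about 0.167 rad. Lifting straight up.

>>> {"fn": "jog_arm", "kwargs": {"steps": [0.05,0,0.003,0,0,0.05,0,0.003,-0.01,0,0.05,0,0.003,-0.025,0,0.05,0,0.003,-0.045,0,0.05,0,0.003,-0.07,0,0.05,0,0.003,-0.1,0,0.05,-0.01,0.003,-0.13,0,0.05,-0.02,0.003,-0.16,0,0.05,-0.03,0.003,-0.18,0,0.05,-0.03,0.003,-0.18,0]}}

```text
clock: 19.3
position: [0.5669, -0.0595, 0.2501]
ee_rot: [0.819, 0.574, 0.002, 0.002]
ft_force: [1.0, -0.5, -0.2]
grip_width: 0.582
```

```bash
python3 -c "
from hing import *
st();crop('14')
for a,b in (('scene0','v14'),('side0','s14')):
    p,q=load(a),load(b)
    for n,(z0,z1,box) in dict(square=(.003,.02,(.45,.69,-.32,-.18)),foot=(.02,.06,(.4,.5,.22,.3)),tin=(.012,.03,(.53,.65,.19,.29)),knob=(.003,.03,(.39,.47,-.19,-.11))).items():
        r=[]
        for w in (p,q):
            X=cloud(w[2],w[1]); m=(w[1]>0)&(X[...,2]>z0)&(X[...,2]<z1)&(X[...,0]>box[0])&(X[...,0]<box[1])&(X[...,1]>box[2])&(X[...,1]<box[3]); r.append(np.r_[np.median(X[m],0)[:2],m.sum()].round(3) if m.any() else None)
        print(b,n,r)
"; python3 meas.py w14
```

```text
19.3 [ 0.5669 -0.0595  0.2501] F [ 1.  -0.5 -0.2] w 0.582 q [ 0.8   0.34 -0.95  1.57  0.29  1.36 -0.53] tilt [ 0.005 -0.002 -1.   ]
v14 square [array([ 6.17e-01, -2.69e-01,  7.22e+02]), array([ 6.15e-01, -2.69e-01,  7.30e+02])]
v14 foot [array([4.56e-01, 2.57e-01, 4.79e+02]), array([4.56e-01, 2.57e-01, 4.80e+02])]
v14 tin [array([5.83e-01, 2.43e-01, 1.13e+03]), array([5.82e-01, 2.44e-01, 1.14e+03])]
v14 knob [array([  0.429,  -0.159, 148.   ]), array([  0.428,  -0.159, 150.   ])]
s14 square [array([ 6.33e-01, -2.59e-01,  6.00e+02]), array([ 6.33e-01, -2.60e-01,  5.94e+02])]
s14 foot [array([4.69e-01, 2.55e-01, 2.95e+02]), array([4.69e-01, 2.55e-01, 3.00e+02])]
s14 tin [array([6.010e-01, 2.420e-01, 1.208e+03]), array([6.010e-01, 2.420e-01, 1.205e+03])]
s14 knob [array([ 0.433, -0.163, 49.   ]), array([ 0.434, -0.163, 48.   ])]
w14 strip yaw -0.1068 cen [0.5333 0.1214] rear [0.5002 0.1249] width [-0.0071  0.0074] z 0.0095 1634
  end est [0.6599 0.1078]
  wrench y range [-0.0965  0.0846]
  grip dir -1.9111 cen [ 0.5767 -0.0361] top z 0.0863Traceback (most recent call last):
  File "meas
[... 165 characters left out ...]
>np.percentile(h[:,2],40)]
                                  ~~~~~~~~~~~~~^^^^^^^^^^^
    return _quantile_unchecked(
        a, q, axis, out, overwrite_input, method, keepdims, weights)
    return _ureduce(a,
                    func=_quantile_ureduce_func,
    ...<5 lines>...
                    overwrite_input=overwrite_input,
                    method=method)
    r = func(a, **kwargs)
    result = _quantile(arr,
                       quantiles=q,
    ...<2 lines>...
                       out=out,
                       weights=wgt)
    slices_having_nans = np.isnan(arr[-1, ...])
                                  ~~~^^^^^^^^^
IndexError: index -1 is out of bounds for axis 0 with size 0
```

View pics/w14.png

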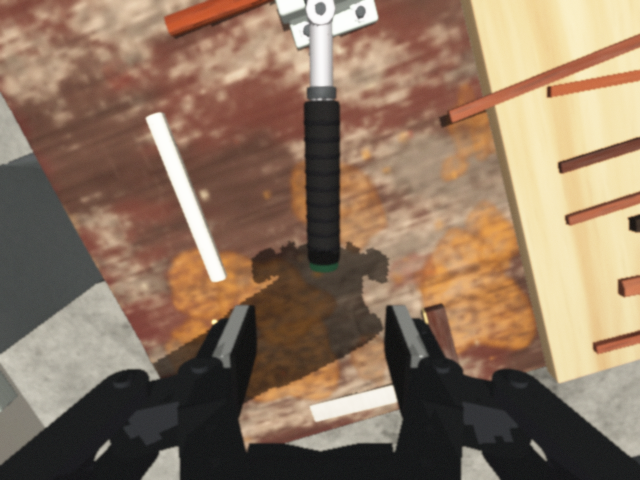

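View pics/c14.png

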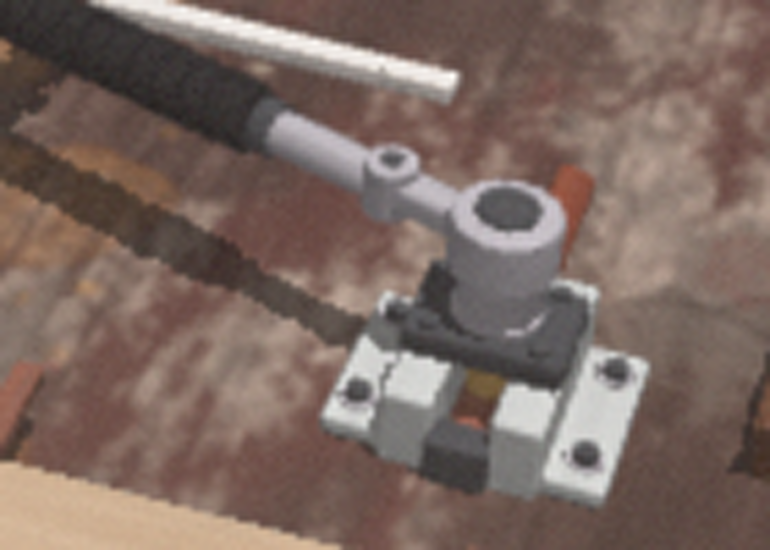

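Bystanders are unmoved to within 2 mm, the handle is released and in line, and the robot is clear. The strip yaw from this view (−0.107) disagrees with before, but only part of the strip shows at the image corner. I have time for a proper view to check it.

>>> {"fn": "jog_arm", "kwargs": {"steps": [0.05,0.0,-0.01,-0.02,0,0.05,0.02,-0.02,-0.03,0.0,0.05,0.04,-0.03,-0.04,0.0,0.05,0.06,-0.04,-0.05,0.0,0.05,0.08,-0.05,-0.05,0.0,0.05,0.09,-0.05,-0.05,0.0,0.05,0.1,-0.05,-0.05,0.0,0.05,0.1,-0.05,-0.05,0.0,0.05,0.1,-0.05,-0.05,0.0,0.05,0.1,-0.05,-0.05,0]}}

```text
clock: 20.45
position: [0.5528, 0.0515, 0.2955]
ee_rot: [0.819, 0.574, -0.0, -0.0]
ft_force: [-0.6, 0.2, 0.1]
grip_width: 0.59
```

```bash
python3 -c "
from h import *
st(); snap('wrist','w15')"; python3 meas.py w15
```

```text
20.45 [0.5528 0.0515 0.2955] F [-0.6  0.2  0.1] w 0.59 q [ 0.66  0.3  -1.01  1.54  0.25  1.45 -0.71] tilt [-0.001 -0.    -1.   ]
w15 strip yaw -0.0405 cen [0.5454 0.1227] rear [0.5004 0.1245] width [-0.0071  0.0071] z 0.0094 1400
  end est [0.6608 0.118 ]
  wrench y range [-0.095   0.1386]
  grip dir -1.929 cen [ 0.5757 -0.034 ] top z 0.0864
  head circ 0.6273 0.1156 0.0244 zmed 0.084
   0.001 0.01 7320 [0.56  0.05  0.001] [0.69 0.19 0.01]
   0.014 0.024 428 [0.59  0.076 0.014] [0.675 0.163 0.024]
   0.024 0.034 1652 [0.59  0.091 0.024] [0.671 0.149 0.033]
   0.034 0.046 1065 [0.608 0.091 0.034] [0.651 0.148 0.046]
```

View pics/w15.png

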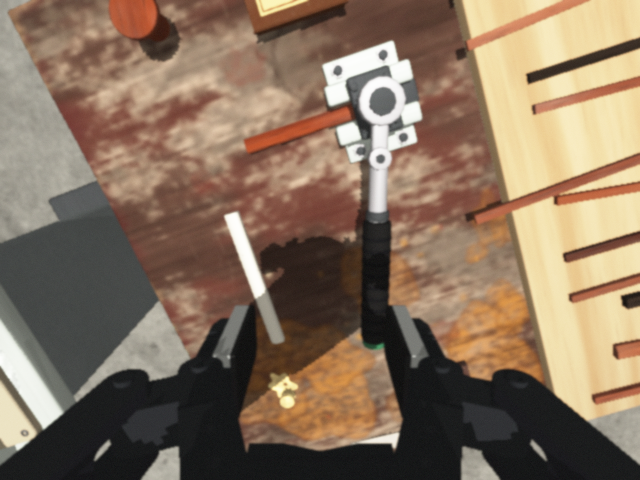

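With the whole strip in view, (245,147)–(350,115), its yaw is −0.0405, in line with the jig. Its front end is at x=0.661, at the stop face. The head (382,100), pin (380,158) and grip (376,300) are in line. Handing in.

```bash
python3 -c "
from workcell import manip
print(manip.hand_in())"
```

```text
the job is handed in; nothing more can be done
None
```

I slid the mahogany strip home against the stop, clicked the wrench, let it go, and handed the job in at about 20.5 s of the 58 s. The hand-in gives no verdict, so the results below are my own measurements.

- **Strip:** I gripped it at 20 N and crept in. It met the stop at about 8 N, well below the 40 N limit. The last full view puts its front end at x ≈ 0.661 against the stop face at 0.660. Its yaw is −0.0405 rad against the jig's −0.04.
- **Click:** I pushed the handle clockwise with an open finger. The drag was about 4 N, and the force then rose to 11–12 N when the nut came up tight. The break reached about 0.16 rad and was held there, inside the 0.06–0.26 rad range.
- **Release:** I backed the finger off and the handle sprang back. The wrench axis passes within 0.3 mm of the handle line, so it is in line. The nut's net turn was about 0.23 rad, and the robot ended clear above the work.
- **Bystanders:** All four measured within about 2 mm of where they started.

**Checks that disagreed or weren't made:**
- A wrist view taken just after lifting gave the strip's yaw as −0.107 rad. Only part of the strip was visible at the image corner; the full view that followed gave −0.0405.
- I did not measure the pad height directly. I took it as down from the nut coming up tight and the side view.

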